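# Snap the retaining ring onto the banding-wheel spindle

### The job

The white bearing on the grey banding-wheel stand still lacks its retaining ring. Pinch the two ears of the red-eared snap ring to spread it, carry it spread over the top of the spindle and down to the brass groove just above the white bearing, and let go so that it closes around the groove and lies flat. Leave the smaller blue-eared ring where it is.

Things in the scene. Friction and masses are not known exactly. Their poses are not given: they have to be found in the camera images.
- ring_ears (a point): midway between the two upright red ears of the loose snap ring (70 g), 24 mm above its underside. x points to the hoop's centre, 74 mm away; y: the way the ears are squeezed; z up. Ears: plates 28 long, 5 thick, 40 tall, down to the underside; at rest splayed, 46 mm over their outsides at mid-length, 58 at the ends; squeezed to the stop parallel, 22 mm over, 62 to 90 mm from the hoop's centre
- ring_hoop (a point): centre of the ring's hoop, 3.5 mm above its underside; axes as ring_ears. Hoop of 7 mm steel wire, inner diameter 28 mm, in two halves on a dark pivot drum. Squeezing the ears opens it like a clothes-peg; let go, a spring shuts it. Fully spread it leaves the 33 mm spindle lip 12 mm of room towards the pivot and 10 to each side; a spindle over 5 mm too far from the pivot may not be caught
- ring_spread (a joint): how far each half of the red-eared ring is turned out about its pivot: 0 rad at rest (shut), 0.42 rad fully spread (stop). A full squeeze takes about 7 N on the ears; 20 to 40 N of grip holds them well. While the ears close in a grip at ring_ears the hoop slides about 7 mm away from it: held spread, its centre is about 81 mm from the grip; it slides back on release
- groove (a point): centre of the flat top of the white bearing (92 mm diameter, 110 mm above the table) on the fixed grey stand (foot 156 mm); z up, along the spindle. From here up: 0 to 14 mm brass groove, 25 mm diameter, where the ring belongs; 14 to 20 mm steel lip, 33 mm; then a taper to the 16 mm top at 38 mm. The ring lies flat on the bearing, its ears past the bearing's edge in any direction
- blue_ring_hoop (a point): hoop centre of the smaller ring with blue ears (hoop inner diameter 18 mm, 79 mm long overall, ears 29 mm tall), loose; too small for this spindle, to be left alone.
Not all that is in view belongs to the job. Leave any green look-alike of the part that bears ring_ears alone. What is shaped like the part that bears groove but green is not meant.

How it is judged:
By the outcome, as a careful person would: the job done as asked, in the order asked, and still so for the second after the job is handed in, with the robot touching nothing.
It also fails if it takes over 40 s, if anything falls off the work surface, if the arm or the gripper's body presses on something with over 40 N, if the wrist force passes 120 N, or if a joint passes its speed limit or range.

### The arm

A 6-joint arm with a two-finger parallel gripper is mounted at the origin on the work surface. World frame = base frame: x ahead of the robot, y to its left, z up, the work surface at z = 0. Lengths are in m, angles in degrees, forces in N, time in s.
With the tool pointing down it reaches from about 0.25 to 0.725 m from the base axis. Payload 9.7 kg.
Tool frame: the origin (TCP) lies on the centre line of the jaws, within the pads' length; the fingertips stand bot.nose_length ahead of it and the grasp point (between the pads) lies 11 mm behind it (bot.nose_length is the distance from the TCP to the fingertips, in m); z points along the fingers, y is the line along which they close (so a half turn about z gives the same grasp; the last joint's range is limited). The gripper opens to 85 mm and grips with 20 to 120 N. Pads are 22 mm wide; open, the fingers measure 114 mm over their backs; the gripper's body (76 mm by 85 mm) begins 54 mm behind the grasp point. The pads swing forward as they close: fully open they stand 13 mm farther back than shut.
Start: joints at [-67.437, 4.979, 10.078, 95.1, 0, 90], TCP at [0.211, -0.508, 0.239] pointing down, gripper open.
Joint ranges: [-179.16, 179.16], [-48.56, 103.87], [-65.8, 70.77], [-126.05, 130.52], [-82.76, 87.17], [-180, 180]. Speed limits (degrees/s): [127.2, 127.2, 147.25, 180, 180, 180].

### API

Orientations are given as [roll, pitch, yaw] about the fixed x, y, z axes, in that order (R = Rz(yaw) Ry(pitch) Rx(roll)).
In Python, from workcell import bot gives the robot as it stands. The module is installed in compiled form; this text tells all that it offers.
- The arm moves only by the shell command python3 -m inch 'ROWS' [OPENING] [FORCE]. ROWS is JSON, a list of rows, each a list of 4 numbers: the shift along the world's x, y, z in cm, then the turn about the world's z in degrees. A call has exactly 8 rows; each row is the pose to reach, as a shift and turn from the pose commanded when the call began; what a row does not reach only later rows make up. A row lasts 1/8 s, in which the tool goes at most 62.5 mm and 10.7 degrees, less where a joint would pass 70% of its speed; a pose out of reach is approached as far as the arm can. A call with a gripper value outside its range is refused whole. OPENING is the finger opening in cm, from 0 to 8.54, set as the call begins (- or left out, the last holds). The fingers move at their own pace and stop on an object; FORCE is the grip in N (left out, the last holds). Time passes only in rows, so rows that repeat a pose let the fingers close, or fill a call up. It gives the time, the measured TCP pose, the force, the opening and the grip force at its end, in the units of the state.
- bot.get_obs(): the state, without advancing time (a new reading comes with each control period).
- bot.camera(name): name is "scene" or "top"; returns a dict with "img" (420x560x3 uint8, red, green, blue), "fovy" (degrees; the focal length in pixels is half the picture's height over the tangent of half this angle, whatever the lens; pixels are square), "cx", "cy" (the principal point, pixels), "R" (3x3) and "t" (3): a world point X has camera coordinates R X + t. Camera axes: x right, y down, z forward; pixel columns grow to the right and rows downward; lengths in m; the calibration is good to about 2 mm. A picture is of the moment at which its call begins. There is no depth.
- bot.job_done(): hands the job in; it is judged then, once.
Trained networks look in a picture, given as the dict that the camera call returned (one of the last four; its "shot" number tells which), for a name from the list of things; names that differ only in an ending like _2 or _b are one class to them, and where a whole thing is asked for, a point or a joint stands for the part that bears it (a point fixed in the world has none). Each returns a list of dicts, best first, with "score" (0 to 1); they miss things now and then, are a little off and sometimes report something else, mostly with a low value. They report only what shows in the picture. A call takes as long as a camera call. They do not tell look-alikes from the thing itself.
- bot.find_in(thing, picture): "point" ([column, row] in pixels, amid what is visible of it).
- bot.landmark_of(thing, picture): "point" ([column, row] in pixels: a listed point, or the origin of a listed thing).
The state is a dict: "time": time; "q": joint angles; "qd": joint speeds; "joint_efforts": joint torques, N m; "ee_pos": TCP position; "tcp_rot": TCP orientation; "wrist_force": force on the tool from outside, world axes, zero at the start; "torque": the same for the moment, N m; "opening": finger opening in m; "grasp_force": force on a finger pad.
Only numpy, scipy, OpenCV 4.12 (cv2) and the standard library are available. Lean on these libraries where they do the work, as an engineer would, in place of code of your own. Each camera call takes 0.05 s, during which the arm holds its last target. There are 200 camera calls.

## Working session

There is one attempt and no reset: what is moved stays moved. The work goes in short steps, Python scripts to look and compute and a shell command to move; the robot and the scene stay as the last step left them, time stands still between calls to the robot, and variables do not carry over. Pictures are saved under pics/ and viewed, at most 10 in all, crops included, and the job is handed in when it is done.

```bash
mkdir -p pics; cat > h.py <<'E'
import numpy as np, cv2
from workcell import bot
def ray(c,p):
    f=c["img"].shape[0]/2/np.tan(np.radians(c["fovy"]/2)); R=np.array(c["R"]);t=np.array(c["t"])
    d=R.T@np.array([(p[0]-c["cx"])/f,(p[1]-c["cy"])/f,1]); return -R.T@t,d
def atz(c,p,z):
    o,d=ray(c,p); return (o+d*(z-o[2])/d[2]).round(4)
def proj(c,X):
    f=c["img"].shape[0]/2/np.tan(np.radians(c["fovy"]/2)); x=np.array(c["R"])@X+np.array(c["t"]); return (f*x[:2]/x[2]+[c["cx"],c["cy"]]).round(1)
def save(c,n): cv2.imwrite(f"pics/{n}.png",c["img"][:,:,::-1])
E
python3 - <<'E'
from h import *
print(bot.nose_length)
for n in("scene","top"):
    c=bot.camera(n); save(c,n+"0"); print(n,c["fovy"],c["cx"],c["cy"],-np.array(c["R"]).T@np.array(c["t"]))
    for th,z in(("ring_ears",.024),("ring_hoop",.0035),("groove",.110),("blue_ring_hoop",.003)):
        for d in bot.landmark_of(th,c)[:4]: print(th,np.round(d["point"],1),round(d["score"],2),atz(c,d["point"],z))
E
```

```text
0.008
scene 42.350413407834466 276.41127182563207 216.02114766283472 [0.93464981 0.41170832 0.72108826]
ring_ears [202.1 182.6] 0.88 [ 0.5313 -0.2169  0.024 ]
ring_ears [280.7 171.4] 0.84 [ 0.4037 -0.1383  0.024 ]
ring_hoop [167.1 193.9] 0.77 [ 0.5862 -0.2563  0.0035]
ring_hoop [257.2 203.7] 0.72 [ 0.4806 -0.1206  0.0035]
groove [302.5 314.2] 0.76 [0.6409 0.1504 0.11  ]
groove [440.7 235.7] 0.75 [0.3945 0.1959 0.11  ]
blue_ring_hoop [300.4 311. ] 0.69 [0.5877 0.0983 0.003 ]
blue_ring_hoop [221.4 250.9] 0.58 [ 0.6    -0.0796  0.003 ]
top 47.43196081383486 270.05050514973874 208.51760817590326 [ 0.46856913 -0.04440268  0.89489118]
ring_ears [383.5 204.9] 0.84 [ 0.5186 -0.2259  0.024 ]
ring_ears [331.2 271.9] 0.65 [ 0.396  -0.1326  0.024 ]
ring_ears [401.1 170.3] 0.59 [ 0.5821 -0.2574  0.024 ]
ring_hoop [323.2 228.2] 0.89 [ 0.4748 -0.1191  0.0035]
ring_hoop [402.3 172.7] 0.65 [ 0.5803 -0.2646  0.0035]
groove [166.7 128.4] 0.72 [0.6361 0.1519 0.11  ]
groove [135.8 278.1] 0.69 [0.3871 0.1965 0.11  ]
blue_ring_hoop [305.2 157.2] 0.91 [ 0.6072 -0.084   0.003 ]
```

View pics/top0.png

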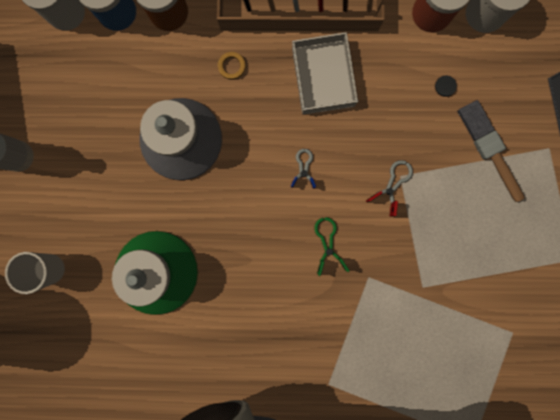

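View pics/scene0.png

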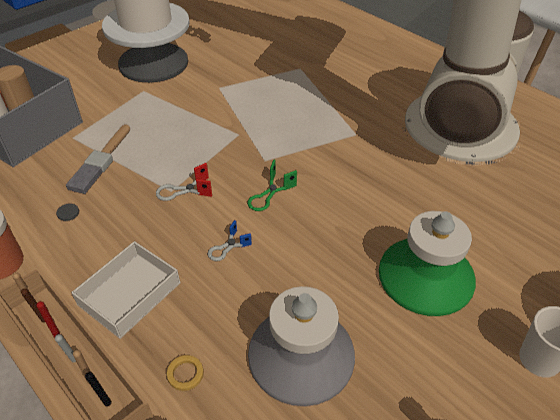

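The top view shows the red-eared ring: ears at about (378,197) and (394,208), hoop at (402,172). The grey stand's bearing is at (168,127). Green look-alikes sit at (331,250) and (140,278), and the blue ring is at (305,170). Next I'll triangulate the red ring and the stand.

```bash
cat >> h.py <<'E'
def tri(obs):
    A=np.zeros((3,3));b=np.zeros(3);L=[]
    for c,p in obs:
        o,d=ray(c,p);d/=np.linalg.norm(d);M=np.eye(3)-np.outer(d,d);A+=M;b+=M@o;L.append((o,d))
    X=np.linalg.solve(A,b); return X.round(4),[round(1e3*np.linalg.norm((np.eye(3)-np.outer(d,d))@(X-o)),1) for o,d in L]
def near(c,th,X):
    q=proj(c,np.array(X)); L=bot.landmark_of(th,c); 
    L=[d for d in L if np.linalg.norm(np.array(d["point"])-q)<25]; return L[0]["point"] if L else None
E
python3 - <<'E'
from h import *
s=bot.camera("scene");t=bot.camera("top")
for th,X in(("ring_ears",[.523,-.222,.024]),("ring_hoop",[.583,-.26,.0035]),("groove",[.638,.151,.11])):
    print(th,tri([(c,near(c,th,X)) for c in(s,t)]))
# red blobs
for c,box in((s,(150,150,220,210)),(t,(360,150,415,220))):
    x0,y0,x1,y1=box;im=c["img"][y0:y1,x0:x1].astype(int)
    m=((im[...,0]>90)&(im[...,1]<50)&(im[...,2]<50)).astype(np.uint8)
    n,_,st,ce=cv2.connectedComponentsWithStats(m)
    for k in range(1,n):
        if st[k,4]>15: print(st[k,4],(ce[k]+[x0,y0]).round(1),atz(c,ce[k]+[x0,y0],.024))
print(bot.get_obs()["tcp_rot"],bot.get_obs()["ee_pos"],bot.get_obs()["q"])
cr=np.hstack([cv2.resize(s["img"][160:220,145:225],(400,300),interpolation=2),cv2.resize(t["img"][150:225,350:450],(400,300),interpolation=2)])
cv2.imwrite("pics/crop1.png",cr[:,:,::-1])
E
```

```text
ring_ears (array([ 0.5221, -0.2255,  0.0196]), [np.float64(0.3), np.float64(0.3)])
ring_hoop (array([ 0.5836, -0.2668, -0.003 ]), [np.float64(0.7), np.float64(0.7)])
groove (array([0.6393, 0.1478, 0.11  ]), [np.float64(0.1), np.float64(0.1)])
362 [202.5 180.3] [ 0.527  -0.2212  0.024 ]
42 [374.3 195.8] [ 0.5349 -0.2093  0.024 ]
51 [395.1 207.9] [ 0.5135 -0.2468  0.024 ]
[ 1.79997490e+02 -3.44322603e-04  2.25652306e+01] [ 0.21104072 -0.50788638  0.23932379] [-6.74359485e+01  4.97582379e+00  1.00793428e+01  9.51010094e+01
  3.44374248e-04  8.99988209e+01]
```

View pics/crop1.png

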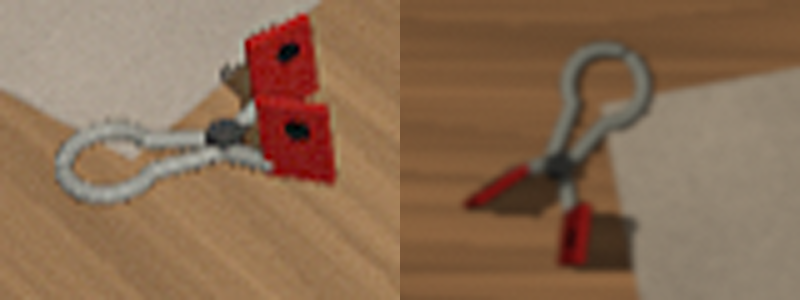

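Both views agree. The ring ears are at about (0.521,-0.2245), the ring's x axis is at about -32.5°, and the groove is at about (0.638,0.150). I'll move above the ears now, starting with part of the turn to see which way joint 6 goes.

```bash
python3 -m inch '[[3,2.8,-1,-3],[7,6.4,-2,-6],[11.5,10.5,-3,-9],[16,14.6,-4,-12],[20.5,18.7,-5,-15],[25,22.8,-6,-18],[29,26.3,-7,-20],[31,28.3,-8,-20]]' 8.5 25; python3 -c "
from h import *
o=bot.get_obs();print(o['q'].round(1) if hasattr(o['q'],'round') else o['q'],o['ee_pos'],o['tcp_rot'])"
```

```text
time: 1.9
ee_pos: [0.5227, -0.2229, 0.1587]
tcp_rot: [-180.0, -0.0, 2.7]
wrist_force: [-0.3, 0.5, -0.2]
opening: 0.0849
grasp_force: 0.0
[-23.1   6.6   2.9  86.3   0.  154.2] [ 0.52265403 -0.22286242  0.15872937] [-1.79990756e+02 -1.40285474e-03  2.65524963e+00]
```

Joint 6 would pass its limit turning that way, so I'll use the half-turn equivalent (yaw 147.5) instead.

```bash
python3 -m inch '[[0,0,0,10],[0,0,0,20],[0,0,0,30],[0,0,0,40],[0,0,0,50],[0,0,0,60],[0,0,0,70],[0,0,0,80]]'; python3 -m inch '[[0,0,-1,10],[0,0,-2,20],[0,0,-3,30],[0,0,-4,40],[0,0,-5,50],[0,0,-5.5,60],[0,0,-6,65],[0,0,-6,65]]'
python3 - <<'E'
from h import *
s=bot.camera("scene");t=bot.camera("top")
save(s,"s2");cr=np.hstack([cv2.resize(s["img"][90:240,120:320],(400,300)),cv2.resize(t["img"][135:255,320:480],(400,300))])
cv2.imwrite("pics/crop2.png",cr[:,:,::-1])
E
```

```text
time: 2.9
ee_pos: [0.5211, -0.2249, 0.1593]
tcp_rot: [180.0, -0.0, 82.9]
wrist_force: [-0.9, 0.0, 0.3]
opening: 0.0851
grasp_force: 0.0
time: 3.9
ee_pos: [0.5208, -0.2248, 0.0989]
tcp_rot: [-180.0, -0.0, 147.5]
wrist_force: [-0.2, 0.8, 0.1]
opening: 0.0848
grasp_force: 0.0
```

View pics/crop2.png

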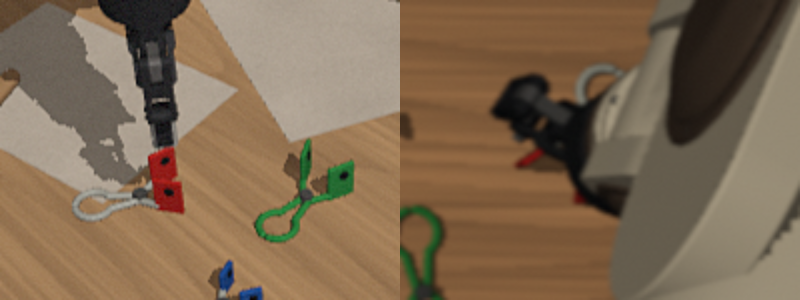

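The gripper is directly above the red ears and lined up with them: in the scene crop the fingers are at (160,130), just over the ears at (167,180). I'll go down and close.

```bash
python3 -m inch '[[0,0,-2,0],[0,0,-4,0],[0,0,-6,0],[0,0,-7.5,0],[0,0,-8.4,0],[0,0,-8.6,0],[0,0,-8.6,0],[0,0,-8.6,0]]' && python3 -m inch '[[0,0,0,0],[0,0,0,0],[0,0,0,0],[0,0,0,0],[0,0,0,0],[0,0,0,0],[0,0,0,0],[0,0,0,0]]' 1.5 30
python3 - <<'E'
from h import *
s=bot.camera("scene");cv2.imwrite("pics/crop3.png",cv2.resize(s["img"][130:230,130:270],(560,400))[:,:,::-1])
E
```

```text
time: 5.0
ee_pos: [0.5214, -0.2251, 0.0139]
tcp_rot: [180.0, 0.1, 147.6]
wrist_force: [0.2, 0.3, -0.2]
opening: 0.0852
grasp_force: 0.0
time: 6.0
ee_pos: [0.5219, -0.2251, 0.015]
tcp_rot: [180.0, 0.1, 147.6]
wrist_force: [-1.0, 1.6, 10.2]
opening: 0.0201
grasp_force: 29.7
```

View pics/crop3.png

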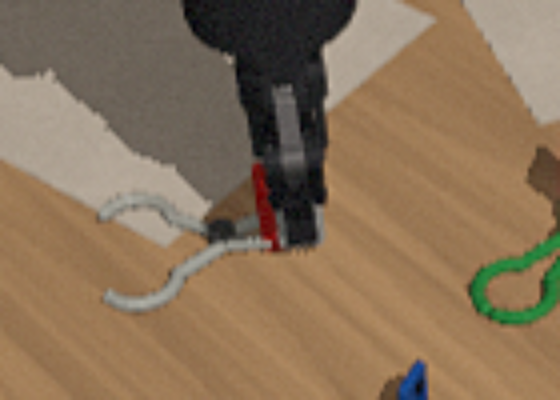

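The ears are pinched to the stop (20 mm opening, 30 N) and the hoop is wide open. I'll lift and carry it to above the spindle.

```bash
python3 -m inch '[[0,0,1,0],[0,0,3,0],[0,0,6,0],[0,0,10,0],[0,0,14,0],[0,0,18,0],[0,0,20,0],[0,0,20,0]]' && python3 -m inch '[[0.3,3,0,0],[1,8,0,0],[2,14,0,0],[3,20,0,0],[3.7,26,0,0],[4.2,32,0,0],[4.6,38,0,0],[4.7,41.9,0,0]]' && python3 -m inch '[[0,0,0,0],[0,0,0,0],[0,0,0,0],[0,0,0,0],[0,0,0,0],[0,0,0,0],[0,0,0,0],[0,0,0,0]]'
cat > m.py <<'E'
from h import *
import sys
z=float(sys.argv[1]); o=bot.get_obs(); e=np.array(o["ee_pos"]); print(e,o["tcp_rot"],o["opening"])
s=bot.camera("scene");t=bot.camera("top"); g=np.array([.638,.15,.11])
h=np.array([.638,.15,e[2]-.01])
P=[(c,near(c,"ring_hoop",h)) for c in(s,t)]; print([p for _,p in P],[proj(c,h) for c,_ in P])
P=[p for p in P if p[1] is not None]
for c,p in P: print(atz(c,p,e[2]-.0105))
if len(P)==2: print("hoop",tri(P))
P=[(c,near(c,"groove",g)) for c in(s,t)]; print("groove",[p for _,p in P],[proj(c,g) for c,_ in P])
def crop(c):
    q=proj(c,(h+g)/2).astype(int);x=max(q[0]-60,0);y=max(q[1]-55,0);return cv2.resize(c["img"][y:y+105,x:x+140],(400,300),interpolation=2)
print([proj(c,(h+g)/2) for c in(s,t)])
cv2.imwrite(f"pics/{sys.argv[2]}.png",np.hstack([crop(s),crop(t)])[:,:,::-1])
E
python3 m.py .2 crop4
```

```text
time: 7.05
ee_pos: [0.5216, -0.2252, 0.215]
tcp_rot: [180.0, 0.2, 147.6]
wrist_force: [0.7, 0.7, -1.8]
opening: 0.0203
grasp_force: 29.6
time: 8.05
ee_pos: [0.5673, 0.1966, 0.2114]
tcp_rot: [-179.9, -0.1, 147.7]
wrist_force: [0.1, -0.6, -1.7]
opening: 0.0203
grasp_force: 29.6
time: 9.05
ee_pos: [0.568, 0.1941, 0.2133]
tcp_rot: [-180.0, -0.0, 147.6]
wrist_force: [-0.2, -0.4, -0.6]
opening: 0.0204
grasp_force: 29.6
[0.56802499 0.19414039 0.21326277] [-1.79999957e+02 -2.86332005e-03  1.47567480e+02] 0.020379253241985085
[None, None] [array([306.6, 269.8]), array([152.6, 113.6])]
groove [[303.8, 312.1], [169.1, 126.8]] [array([303.8, 312.8]), array([167.9, 127.3])]
[array([305.2, 292.3]), array([160.7, 120.9])]
```

View pics/crop4.png

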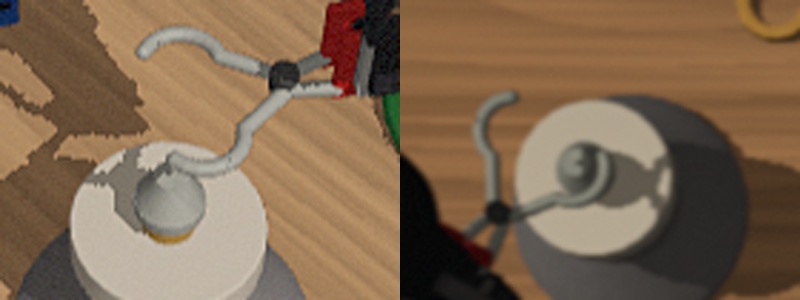

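The hoop hangs open and level over the spindle. In the scene crop the pivot is at (285,75) and the tips at (145,50) and (170,160). In the top crop the pivot is at (498,212) and the tips at (515,97) and about (580,155). I'll triangulate these.

```bash
python3 - <<'E'
from h import *
s=bot.camera("scene");t=bot.camera("top")
S=lambda p:np.array(p)/2.857+[245,237]; T=lambda p:(np.array(p)-[400,0])/2.857+[100,65]
for n,a,b in(("piv",(285,75),(498,212)),("tipA",(143,50),(517,97)),("tipB",(170,160),(578,155))): print(n,tri([(s,S(a)),(t,T(b))]),atz(s,S(a),.205),atz(t,T(b),.205))
G=[(c,near(c,"groove",[.638,.15,.11])) for c in (s,t)];print(tri(G))
# spindle top & white disc
print("predicted spindle top crop px",[(proj(s,np.array([.638,.15,.148]))-[245,237])*2.857,(proj(t,np.array([.638,.15,.148]))-[100,65])*2.857+[400,0]])
for c in(s,t):
    im=c["img"].astype(int);q=proj(c,np.array([.638,.15,.11])).astype(int)
    print(q,im[q[1]+8,q[0]-28:q[0]+29:8].tolist())
E
```

```text
piv (array([0.5991, 0.1756, 0.2053]), [np.float64(0.2), np.float64(0.2)]) [0.5987 0.1756 0.205 ] [0.5994 0.1755 0.205 ]
tipA (array([0.652 , 0.1511, 0.2451]), [np.float64(5.6), np.float64(5.6)]) [0.6326 0.1249 0.205 ] [0.6592 0.1674 0.205 ]
tipB (array([0.6398, 0.1488, 0.1558]), [np.float64(1.4), np.float64(1.4)]) [0.6646 0.1726 0.205 ] [0.6293 0.135  0.205 ]
(array([0.6422, 0.148 , 0.1144]), [np.float64(0.2), np.float64(0.2)])
predicted spindle top crop px [array([171.1343, 169.4201]), array([577.4197, 163.1347])]
[303 312] [[193, 179, 164], [191, 181, 163], [195, 184, 167], [125, 89, 27], [156, 115, 42], [195, 183, 169], [196, 183, 169], [193, 183, 168]]
[167 127] [[117, 91, 72], [140, 135, 120], [120, 119, 107], [113, 113, 102], [95, 88, 76], [96, 88, 76], [141, 130, 113], [54, 50, 43]]
```

The pivot is at (0.599,0.1756,0.205), which puts the hoop centre near (0.638,0.1525). The bearing disc edges confirm the groove at (0.638,0.150). I'll shift slightly, descend partway and check the force.

```bash
python3 -m inch '[[0.2,-0.4,0,0],[0.2,-0.4,-0.5,0],[0.2,-0.4,-1.5,0],[0.2,-0.4,-3,0],[0.2,-0.4,-4.5,0],[0.2,-0.4,-6,0],[0.2,-0.4,-6.3,0],[0.2,-0.4,-6.3,0]]' && python3 m.py .15 crop5
```

```text
time: 10.55
ee_pos: [0.57, 0.1901, 0.1503]
tcp_rot: [-180.0, -0.0, 147.6]
wrist_force: [0.3, -0.3, -1.1]
opening: 0.0202
grasp_force: 29.7
[0.56999088 0.19008901 0.15026234] [-1.79996067e+02 -4.49161749e-03  1.47564376e+02] 0.020222510952335543
[None, None] [array([304.7, 299.7]), array([163.3, 123.2])]
groove [[301.8, 313.9], [171.2, 127.1]] [array([303.8, 312.8]), array([167.9, 127.3])]
[array([304.2, 306.3]), array([165.6, 125.3])]
```

View pics/crop5.png

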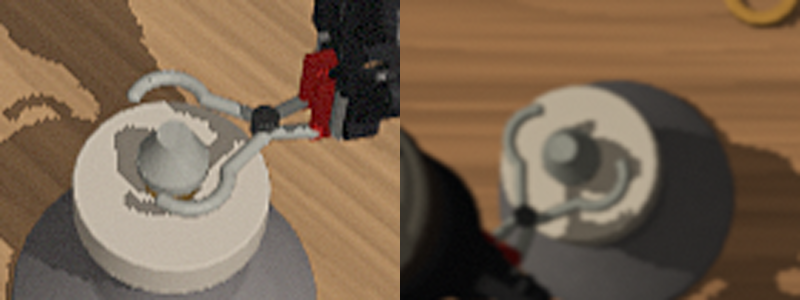

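The spindle stands midway between the open hoop halves in both views, with no contact force. I'll lower the ring into the groove.

```bash
python3 -m inch '[[0,0,-0.5,0],[0,0,-1,0],[0,0,-1.5,0],[0,0,-2,0],[0,0,-2.3,0],[0,0,-2.4,0],[0,0,-2.4,0],[0,0,-2.4,0]]' && python3 m.py .12 crop6
```

```text
time: 11.85
ee_pos: [0.5701, 0.1901, 0.1265]
tcp_rot: [180.0, 0.0, 147.6]
wrist_force: [0.1, 1.2, -0.4]
opening: 0.0205
grasp_force: 29.7
[0.57012599 0.19010655 0.12649918] [1.79987814e+02 1.19646565e-02 1.47561593e+02] 0.020511166971223637
[None, None] [array([304., 310.]), array([166.9, 126.4])]
groove [[302.6, 312.8], [169.8, 125.7]] [array([303.8, 312.8]), array([167.9, 127.3])]
[array([303.9, 311.4]), array([167.4, 126.9])]
```

View pics/crop6.png

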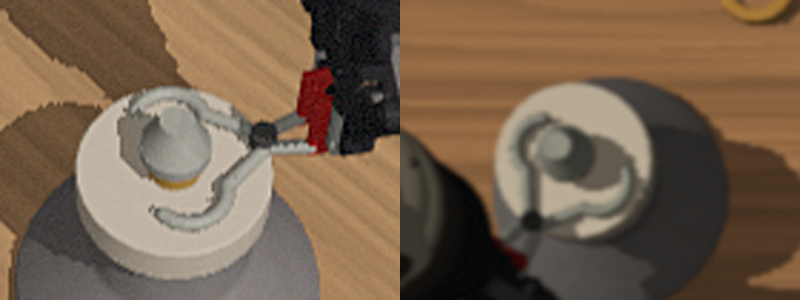

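The ring is at groove height around the brass with no force, so I'll release it and then lift away.

```bash
python3 -m inch '[[0,0,0,0],[0,0,0,0],[0,0,0,0],[0,0,0,0],[0,0,0,0],[0,0,0,0],[0,0,0,0],[0,0,0,0]]' 8.5 && python3 -m inch '[[0,0,0.5,0],[0,0,1.5,0],[0,0,3,0],[0,0,5,0],[0,0,7,0],[0,0,9,0],[0,0,11,0],[0,0,12,0]]' && python3 -m inch '[[-1,0,0,0],[-3,0,0,0],[-6,0,0,0],[-9,0,0,0],[-12,0,0,0],[-14,0,0,0],[-15,0,0,0],[-15,0,0,0]]'
python3 - <<'E'
from h import *
s=bot.camera("scene");t=bot.camera("top")
cv2.imwrite("pics/crop7.png",np.hstack([cv2.resize(s["img"][235:385,220:420],(400,300),interpolation=2),cv2.resize(t["img"][80:200,80:240],(400,300),interpolation=2)])[:,:,::-1])
E
```

```text
time: 13.15
ee_pos: [0.57, 0.1901, 0.1263]
tcp_rot: [180.0, -0.0, 147.6]
wrist_force: [0.5, -0.1, -0.9]
opening: 0.0851
grasp_force: 0.0
time: 14.15
ee_pos: [0.5704, 0.1902, 0.2484]
tcp_rot: [179.9, 0.1, 147.6]
wrist_force: [0.1, -0.0, 0.5]
opening: 0.0848
grasp_force: 0.0
time: 15.15
ee_pos: [0.4196, 0.1901, 0.2462]
tcp_rot: [180.0, 0.0, 147.6]
wrist_force: [-0.2, 0.3, -0.6]
opening: 0.0848
grasp_force: 0.0
```

View pics/crop7.png

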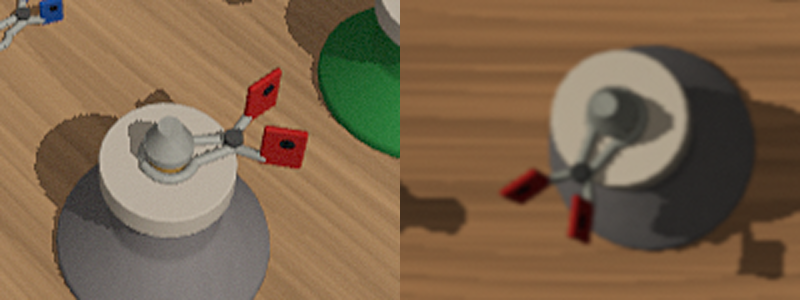

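The ring has closed around the brass groove under the lip and lies flat on the bearing, ears splayed past its edge (scene crop ears at (262,92) and (285,147)). The blue ring is where it was, and the robot is clear of everything.

```bash
python3 -c "
from workcell import bot
print(bot.job_done())"
```

```text
the job is handed in; nothing more can be done
None
```

The job is handed in at about 15 s robot time: in the last pictures the red-eared ring is closed around the brass groove and flat on the white bearing, with the blue and green parts untouched.

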